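# Run a slide carrier along the rail into the scanner's corner pocket

### The arm

A 6-joint arm with a two-finger parallel gripper is mounted at the origin on the work surface. World frame = base frame: x ahead of the robot, y to its left, z up, the work surface at z = 0. Lengths are in mm, angles in rad, forces in N, time in s.
With the tool pointing down it reaches from about 325 to 900 mm from the base axis. Payload 6.1 kg.
Tool frame: the origin (TCP) lies midway between the tips of the shut fingers; the grasp point (between the pads) lies 19 mm behind it; z points along the fingers, y is the direction in which the jaws open and shut (so a half turn about z gives the same grasp; the last joint's range is limited). The gripper opens to 85 mm and grips with 20 to 120 N. Pads are 22 mm wide; open, the fingers measure 114 mm over their backs; the gripper's body (76 mm by 85 mm) begins 54 mm behind the grasp point. The pads swing forward as they close: fully open they stand 13 mm farther back than shut.
Start: joints at [-1.23, 0.22, 1.526, -0, 1.395, -0.126], TCP at [281.261, -558.129, 192.9] pointing down, gripper open.
Joint ranges: [-2.98, 2.98], [-0.91, 2.08], [0.09, 2.57], [-1.24, 4.39], [0.2, 2.65], [-2.68, 2.68]. Speed limits (rad/s): [2.57, 2.57, 3.01, 3.14, 3.14, 3.14].

### API

Orientations are given as a rotation vector (axis times angle).
In Python, from plant import * gives the robot as it stands.
- The arm moves only by the shell command python3 -m creep 'ROWS' [FORCE]. ROWS is a JSON object of lists of equal length, an entry for each row: "translation": the shift along the tool's x, y, z in m, a list of three; "twist": the turn about the tool's z in rad; "jaw": the opening in per cent of the stroke, from 0 (shut) to 100 (fully open). A call has 1 to 12 rows; each row shifts and turns the commanded pose from where the row before left it, along the tool's axes as they then stand; what a row does not reach is not made up. A row lasts 1/10 s, in which the tool goes at most 50 mm and 8.59 degrees, less where a joint would pass 70% of its speed; a pose out of reach is approached as far as the arm can. A call with a gripper value outside its range is refused whole. The fingers move at their own pace and stop on an object; FORCE is the grip in N (left out, the last holds). Time passes only in rows, so rows that do not move let the fingers close. It gives the time, the measured TCP pose, the force and the opening at its end, in the units of the state.
- state(): the state, without advancing time (a new reading comes with each control period).
- camera(name): name is "scene" or "top" or "wrist"; returns the picture (400x640x3 uint8, blue, green, red); there is no depth.
- calibration(name): a dict with "camera_matrix" (3x3 intrinsics, pixels), "R" (3x3) and "t" (3): a world point X has camera coordinates R X + t. Camera axes: x right, y down, z forward; pixel columns grow to the right and rows downward; lengths in mm; the calibration is good to about 2 mm. A picture is of the moment at which its call begins: read the wrist's pose just before it. calibration takes no time and is no camera call; for the wrist camera it gives the pose at the moment of the call.
- close_job(): hands the job in, once; it reports no verdict.
Trained networks look in the newest picture that a camera, given by its name, has taken for a name from the list of things; names that differ only in an ending like _2 or _b are one class to them, and where a whole thing is asked for, a point or a joint stands for the part that bears it (a point fixed in the world has none). Each returns a list of dicts, best first, with "confidence" (0 to 1); they miss things now and then, are a little off and sometimes report something else, mostly with a low value. They report only what shows in the picture. A call takes as long as a camera call. They do not tell look-alikes from the thing itself.
- find_in(camera, query): "bbox" ([left, top, width, height] in pixels, round what is visible of it).
- mark_of(camera, query): "at" ([column, row] in pixels: a listed point, or the origin of a listed thing).
The state is a dict: "time": time; "joint_positions": joint angles; "qvel": joint speeds; "effort": joint torques, N m; "ee_pos": TCP position; "tool_rot": TCP orientation; "contact_force": force on the tool from outside, world axes, zero at the start; "ft_torque": the same for the moment, N m; "width": opening from 0.0 (shut) to 1.0 (fully open).
Only numpy, scipy, OpenCV 4.12 (cv2) and the standard library are available. Lean on these libraries where they do the work, as an engineer would, in place of code of your own. Each camera call takes 0.05 s, during which the arm holds its last target.

### The job

Push the blue slide carrier gently (its thumb notch is there for the fingertips) back against the dark steel rail of the scanner deck, and then, keeping it against the rail, drag it along into the orange corner pocket until it sits fully home against both the rail and the end stop. Only slide it: never lift or tip it. Leave the dishes, vial, bottle and tubes where they stand, and take your hand away at the end.

Things in the scene. Friction and masses are not known exactly. Their poses are not given: they have to be found in the camera images.
- deck: Scanner's loading deck, fixed: aluminium plate 10 mm thick on the table, placed and turned differently each time. Origin on the table level inside its outline, z up. In its frame the plate spans x -160 to 80, y -150 to 180 mm, top z = 10. Rail along its +x side, pocket at the rail's +y end. Beyond it a white scanner foot: x -100 to 80, y 180 to 280 mm, 57 mm high.
- rail_mid (a point): Point on the guiding face of the dark steel rail, at the foot: deck-frame (50, 0, 10) mm. The face is the plane deck x = 50 mm, it looks to deck -x, runs the plate's whole length and stands 14 mm above the plate. Rigid.
- pocket_corner (a point): Inner corner of the pocket on the plate's top, where rail face and orange end stop meet: deck-frame (50, 160, 10) mm. The stop's face is the plane deck y = 160 mm, 14 mm high. The carrier is home when its carrier_corner lies here.
- lip (a point): End of the short orange lip opposite the rail, inner face, on the plate: deck-frame (-4, 144, 10) mm. The lip runs on to y = 160; its flared mouth begins at y = 136 mm; it reaches out to x = -18 mm, 14 mm high. Lip to rail is 54 mm, for the 50 mm carrier.
- carrier: Blue slide carrier with a glass slide, loose, 60 to 130 g, 50 (x) by 90 (y) by 14 mm high, flat on the deck. Origin: centre of its underside. Within 13 degrees of the deck's axes: +x side faces the rail, +y end leads to the pocket. Starts roughly 5 to 45 mm short of the rail, 110 to 180 mm short of the end stop. Slides easily (friction about 0.3). Thumb notch in its -x side.
- carrier_corner (a point): The carrier's leading rail-side bottom corner: carrier-frame (25, 45, 0) mm.
- carrier_notch (a point): Middle of the back wall of the thumb notch, carrier-frame (-11, -13, 7) mm. The notch is 44 mm wide along y (y -35 to +9 mm), 14 mm deep (x -25 to -11 mm), open to -x and through the full height, for closed fingertips. Press here towards +x to pin the carrier to the rail; the notch's +y wall, 22 mm farther along y, takes the drag.
- vial: Amber vial, white cap, 25 mm across, 44 mm high, standing on the deck near its -x edge, clear of the carrier (deck x -135 to -125 mm). Loose bystander. Origin: centre of its underside.
- dish: Small clear dish, 44 mm across, 13 mm high, amber agar, on the deck near its -x edge (deck x -135 to -125 mm). May have changed places with the vial. Loose bystander. Origin: centre of its underside.
- red_stack: Stack of five dishes with red agar, moving as one, 90 mm across, 75 mm high, on the table. Bystander. Origin: centre of its underside.
- amber_stack: Stack of six dishes with amber agar, moving as one, 90 mm across, 90 mm high, on the table. Bystander. Origin: centre of its underside.
- tube_rack: Green rack of fifteen red-capped tubes, moving as one, 82 x 130 mm, 100 mm high, on the table. Bystander. Origin: centre of its underside.
- reagent: Brown glass bottle, 60 mm across, 130 mm high, on the table. Bystander. Origin: centre of its underside.
- lone_dish: Single dish with red agar, 90 mm across, 15 mm high, on the table. Bystander. Origin: centre of its underside.
Mind the look-alikes: they are no part of the job. Of the things that look like the carrier, the largest one is meant.

How it is judged (in metres and radians):
On the way, in this order (a step that is already met when the one before it is completed fails the run):
1. the carrier lies against the rail (within 3 mm, square to 0.06 rad), its leading end still more than 70 mm short of the end stop (x of carrier_corner in the frame of deck above 0.047 m and angle between the y axis of carrier and the y axis of deck, either way round below 0.06 rad and y of carrier_corner in the frame of deck below 0.09 m), for 0.2 s.
2. the carrier, still against the rail, is dragged to the pocket's mouth: its leading end is within 30 mm of the end stop (x of carrier_corner in the frame of deck above 0.044 m and y of carrier_corner in the frame of deck above 0.13 m), for 0.1 s.
At the end, for the whole second after the job is handed in: The carrier is at rest flat on the deck in the corner pocket, its leading rail-side corner within 3 mm of the rail face and within 3 mm of the end stop, square to the rail within 0.06 rad (3.4 degrees) (x of carrier_corner in the frame of deck above 0.047 m and y of carrier_corner in the frame of deck above 0.157 m and angle between the y axis of carrier and the y axis of deck, either way round below 0.06 rad and z of carrier in the frame of deck below 0.013 m and angle between carrier's own z axis and vertical below 0.05 rad and linear speed of carrier below 0.01 m/s); the robot touches nothing.
It fails at once if the carrier is lifted more than 6 mm off the deck or tipped more than 0.15 rad (z of carrier in the frame of deck above 0.016 m or angle between carrier's own z axis and vertical above 0.15 rad).
It fails at once if with its leading end within 60 mm of the end stop, the carrier is more than 8 mm off the rail or 0.15 rad out of square: it must be kept against the rail on the way (y of carrier_corner in the frame of deck above 0.1 m and (x of carrier_corner in the frame of deck below 0.042 m or angle between the y axis of carrier and the y axis of deck, either way round above 0.15 rad)).
It fails at once if the fingers press on the carrier with more than 60 N: it carries a glass slide (contact force between the fingers and carrier above 60 N).
It fails at once if a dish, dish stack, the vial, the bottle or the tube rack is moved more than 15 mm (distance of any of vial, dish, red_stack, amber_stack, tube_rack, reagent, lone_dish from where it was at the start of the episode above 0.015 m).
It also fails if it takes over 53 s, if anything falls off the work surface, if the arm or the gripper's body presses on something with over 40 N, if the wrist force passes 120 N, or if a joint passes its speed limit or range.

## Working session

There is one attempt and no reset: what is moved stays moved. The work goes in short steps, Python scripts to look and compute and a shell command to move; the robot and the scene stay as the last step left them, time stands still between calls to the robot, and variables do not carry over. Pictures are saved under pics/ and viewed, and the job is handed in when it is done.

```bash
ls; mkdir -p pics
python3 - <<'E'
from plant import *
import cv2
s=state();print(s)
for n in("scene","top"):
    cv2.imwrite(f"pics/{n}1.png",camera(n))
    c=calibration(n);print(n,c)
    for q in("carrier","rail_mid","pocket_corner","lip","carrier_corner","carrier_notch","vial","dish","deck"):
        try: print(q,[(([round(float(v)) for v in r["at"]]),round(r["confidence"],2)) for r in mark_of(n,q)][:4])
        except Exception as e: print(q,e)
print(state()["time"])
E
```

```text
pics
{'time': 0.0, 'joint_positions': array([-1.23010237e+00,  2.21231525e-01,  1.52757644e+00, -2.40691079e-05,
        1.39473679e+00, -1.26099446e-01]), 'qvel': array([ 1.22635350e-03, -1.01121114e-03,  1.66290691e-05,  3.70498318e-04,
        2.20696749e-04, -5.79165762e-04]), 'effort': array([ 1.17336287e-03, -4.96898818e+01, -3.89402032e+01, -8.52381436e-05,
        1.10262845e-02, -3.04358437e-06]), 'ee_pos': array([ 281.02692132, -557.49826205,  191.8143423 ]), 'tool_rot': array([-3.05452545e+00, -7.26156573e-01,  3.65156979e-04]), 'contact_force': array([-0.55869792,  0.37041341,  0.0457026 ]), 'ft_torque': array([-0.01977397, -0.00960357,  0.0148548 ]), 'width': 0.9992608855357759}
scene {'camera_matrix': array([[439.41012818,   0.        , 322.07903815],
       [  0.        , 439.41012818, 198.66688762],
       [  0.        ,   0.        ,   1.        ]]), 'R': array([[ 0.4374935 ,  0.89920335, -0.00572547],
       [ 0.53303975, -0.26445961, -0.80369754],
       [-0.72420168,  0.34856055, -0.59501049]]), 't': array([-242.12203773, -278.23297284, 1627.78469625])}
carrier [(
[... 636 characters left out ...]
R': array([[-0.00144872, -0.99995882, -0.00895884],
       [-0.99493878,  0.00234145, -0.10045571],
       [ 0.10047255,  0.00876796, -0.9949012 ]]), 't': array([  11.71469029,  560.80633569, 1128.03237119])}
carrier [([333, 195], 0.84), ([301, 144], 0.81), ([353, 148], 0.46)]
rail_mid [([322, 177], 0.94)]
pocket_corner [([273, 177], 0.72)]
lip [([276, 194], 0.59)]
carrier_corner [([314, 183], 0.68), ([345, 142], 0.65), ([273, 193], 0.41)]
carrier_notch [([360, 147], 0.81), ([306, 146], 0.66), ([336, 196], 0.62), ([322, 178], 0.28)]
vial [([303, 229], 0.58), ([324, 176], 0.46), ([334, 197], 0.39), ([185, 189], 0.36)]
dish [([348, 231], 0.64)]
deck [([323, 189], 0.84), ([334, 196], 0.38)]
1.0
```

View pics/top1.png

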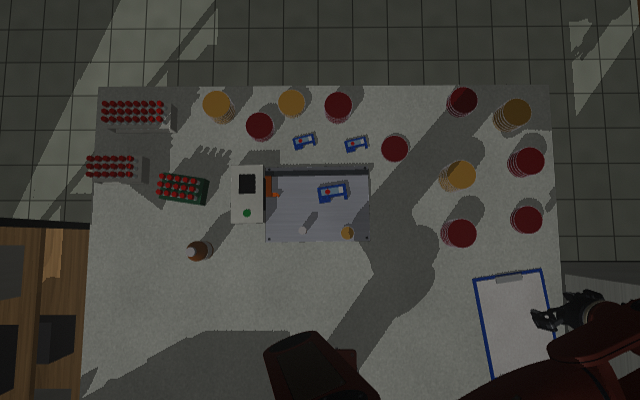

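View pics/scene1.png

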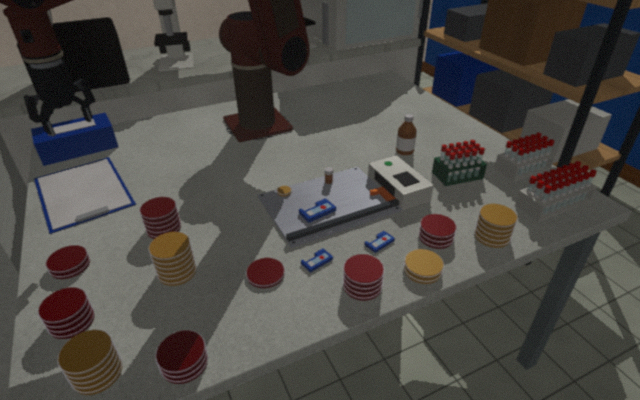

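Run:
```python
import cv2
i=cv2.imread("pics/top1.png");cv2.imwrite("pics/topc.png",cv2.resize(i[110:260,230:390],None,fx=5,fy=4.99,interpolation=cv2.INTER_CUBIC)[:600])
```

```text
(no output)
```

View pics/topc.png

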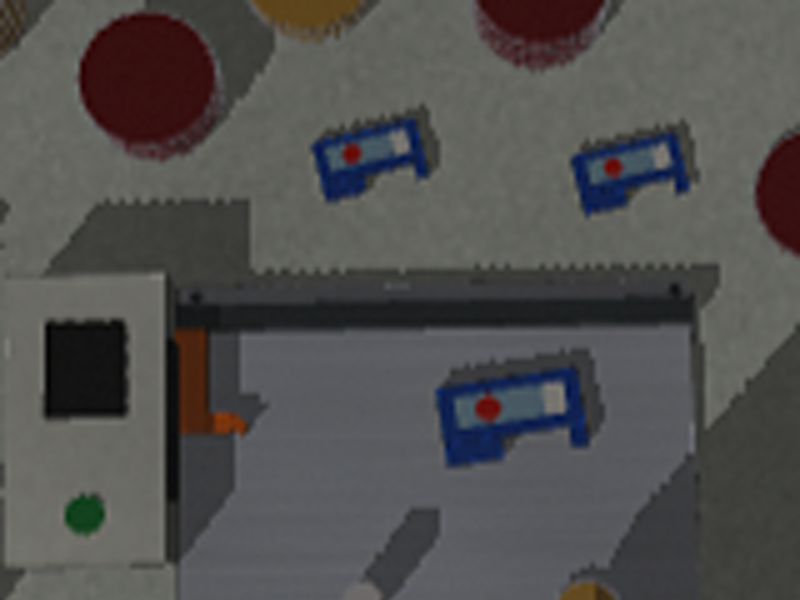

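```bash
cat > h.py <<'E'
import numpy as np, cv2
from plant import *
def bp(c,uv,z):
    d=np.linalg.solve(c["camera_matrix"],np.array([uv[0],uv[1],1.0]))
    R=np.array(c["R"]);t=np.array(c["t"])
    o=-R.T@t; d=R.T@d
    return o+d*(z-o[2])/d[2]
def pj(c,X):
    p=(np.array(c["R"])@np.array(X,float).T).T+np.array(c["t"]); q=p@np.array(c["camera_matrix"]).T
    return q[...,:2]/q[...,2:]
E
python3 - <<'E'
from h import *
c=calibration("top")
for n,uv,z in [("railmid",(322,177),10),("pocket",(273,177),10),("lip",(276,194),10),("cc",(314,183),10),("notch",(336,196),17),("carrier",(333,195),10),("deck",(323,189),0),("vial",(303,229),10),("dish",(348,231),10),("railtop+y",(265.5,173.5),24),("railtop-y face",(368.5,174.8),24),("railtop+yface",(265.5,175.5),24)]:
    print(n,bp(c,uv,z).round(1))
w=calibration("wrist");print(w)
s=state();from scipy.spatial.transform import Rotation as R
print(R.from_rotvec(s["tool_rot"]).as_matrix().round(3),s["ee_pos"])
E
```

```text
railmid [637.5  -0.7  10. ]
pocket [638.  156.8  10. ]
lip [582.9 146.5  10. ]
cc [618.1  25.   10. ]
notch [575.2 -44.9  17. ]
carrier [579.3 -35.7  10. ]
deck [600.   -3.8   0. ]
vial [471.2  59.9  10. ]
dish [464.6 -82.4  10. ]
railtop+y [647.  178.9  24. ]
railtop-y face [ 641.8 -148.    24. ]
railtop+yface [640.5 178.8  24. ]
{'camera_matrix': array([[338.01026104,   0.        , 318.86554169],
       [  0.        , 338.01026104, 202.78387258],
       [  0.        ,   0.        ,   1.        ]]), 'R': array([[ 4.50471780e-01, -8.92790409e-01,  6.78916540e-04],
       [-8.55326715e-01, -4.31350644e-01,  2.86971831e-01],
       [-2.55912848e-01, -1.29853407e-01, -9.57938780e-01]]), 't': array([-625.3388386 ,  -37.71739057,  379.09528888])}
[[ 0.893  0.45  -0.   ]
 [ 0.45  -0.893 -0.   ]
 [-0.     0.    -1.   ]] [ 281.25499849 -558.13765935  192.90990798]
```

Run:
```python
from h import *
from scipy.spatial.transform import Rotation as Ro
w=calibration("wrist");s=state();T=Ro.from_rotvec(s["tool_rot"]).as_matrix()
R=np.array(w["R"]);print("cam in tool",T.T@(-R.T@w["t"]-s["ee_pos"]))
Rct=R@T; print((Rct).round(3))
# simulate at target pose
T2=np.array([[1,0,0],[0,-1,0],[0,0,-1.]])
for p in [(520,0,250),(560,0,220),(540,20,220)]:
    R2=Rct@T2.T; C=np.array(p)+T2@(T.T@(-R.T@w["t"]-s["ee_pos"]))
    c2=dict(camera_matrix=w["camera_matrix"],R=R2,t=-R2@C)
    print(p,pj(c2,np.array([[638,0,10],[638,157,10],[583,146,10],[618,25,10],[575,-45,17],[638,-150,10]])).round())
d=np.array([560,-10,220])-s["ee_pos"];print("tool shift",T.T@d)
```

```text
cam in tool [ 7.29727655e+01  5.84457405e-02 -1.81492371e+02]
[[ 0.     1.    -0.001]
 [-0.958  0.    -0.287]
 [-0.287  0.001  0.958]]
(520, 0, 250) [[319.  61.]
 [183.  61.]
 [197. 110.]
 [297.  79.]
 [356. 117.]
 [448.  61.]]
(560, 0, 220) [[319.  97.]
 [176.  97.]
 [192. 147.]
 [296. 115.]
 [358. 155.]
 [454.  97.]]
(540, 20, 220) [[337.  78.]
 [193.  77.]
 [208. 129.]
 [314.  97.]
 [377. 137.]
 [475.  78.]]
tool shift [ 495.61067278 -364.03538636  -27.12639041]
```

```bash
python3 -m creep '{"translation":[[0.039,-0.029,0],[0.039,-0.029,0],[0.039,-0.029,0],[0.039,-0.029,0],[0.039,-0.029,0],[0.039,-0.029,0],[0.039,-0.029,0],[0.039,-0.029,0],[0.039,-0.029,0],[0.039,-0.029,0],[0.039,-0.029,0],[0.039,-0.029,0]],"twist":[0,0,0,0,0,0,0,0,0,0,0,0],"jaw":[0,0,0,0,0,0,0,0,0,0,0,0]}' 40
python3 -m creep '{"translation":[[0.02,-0.015,0],[0,0,0],[0,0,0],[0,0,0],[0,0,0],[0,0,0]],"twist":[0,0.14,0.14,0.14,0.048,0],"jaw":[0,0,0,0,0,0]}'
python3 - <<'E'
from h import *
s=state();print(s["time"],s["ee_pos"],s["tool_rot"],s["contact_force"],s["joint_positions"],s["width"])
c=calibration("wrist")
i=camera("wrist");cv2.imwrite("pics/w1.png",i)
import pickle;pickle.dump(c,open("w1.pkl","wb"))
for q,z in (("rail_mid",10),("pocket_corner",10),("lip",10),("carrier_corner",10),("carrier_notch",17),("carrier",10)):
    print(q,[(np.round(r["at"],1),round(r["confidence"],2),bp(c,r["at"],z).round(1)) for r in mark_of("wrist",q)][:4])
E
```

```text
time: 2.2
ee_pos: [543.3, -34.8, 193.3]
tool_rot: [3.056, 0.727, 0.001]
contact_force: [0.4, -0.8, 0.1]
width: 0.001
time: 2.8
ee_pos: [553.7, -14.3, 193.0]
tool_rot: [3.142, -0.002, 0.0]
contact_force: [-0.9, 0.2, -0.2]
width: 0.003
2.8 [553.72787606 -14.28891365 192.97216457] [ 3.14155158e+00 -2.10430096e-03  1.95471686e-04] [-0.85354948  0.22975626 -0.24345044] [-1.68166591e-01  5.08087699e-02  1.71378103e+00 -1.94164935e-05
  1.37687342e+00  1.40397313e+00] 0.002595096702328991
rail_mid [(array([301.7,  82.8]), 0.77, array([645.1,   2.8,  10. ]))]
pocket_corner [(array([145.7,  85.9]), 0.94, array([642.3, 161.9,  10. ])), (array([  4.8, 288.1]), 0.55, array([409.7, 367.6,  10. ]))]
lip [(array([168.1, 138.8]), 0.75, array([589. , 145.9,  10. ])), (array([144.7,  85.6]), 0.7, array([642.5, 162.9,  10. ]))]
carrier_corner [(array([290.5, 124.5]), 0.89, array([603.7,  15.2,  10. ]))]
carrier_notch [(array([348.3, 152.3]), 0.85, array([575.4, -45.7,  17. ]))]
carrier [(array([332.6, 138.4]), 0.7, array([589.2, -29.3,  10. ]))]
```

View pics/w1.png

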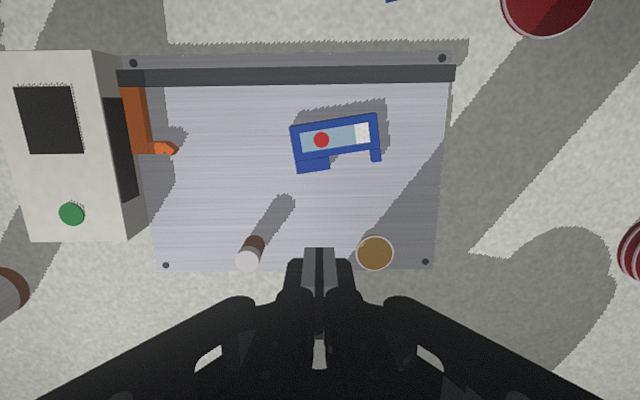

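Run:
```python
import cv2
i=cv2.imread("pics/w1.png")
def crop(n,x,y,w,h,f):
    cv2.imwrite(n,cv2.resize(i[y:y+h,x:x+w],None,fx=f,fy=f,interpolation=cv2.INTER_CUBIC))
crop("pics/wa.png",100,40,100,75,8)
crop("pics/wb.png",380,40,100,75,8)
crop("pics/wc.png",270,95,133,100,6)
```

```text
(no output)
```

View pics/wa.png

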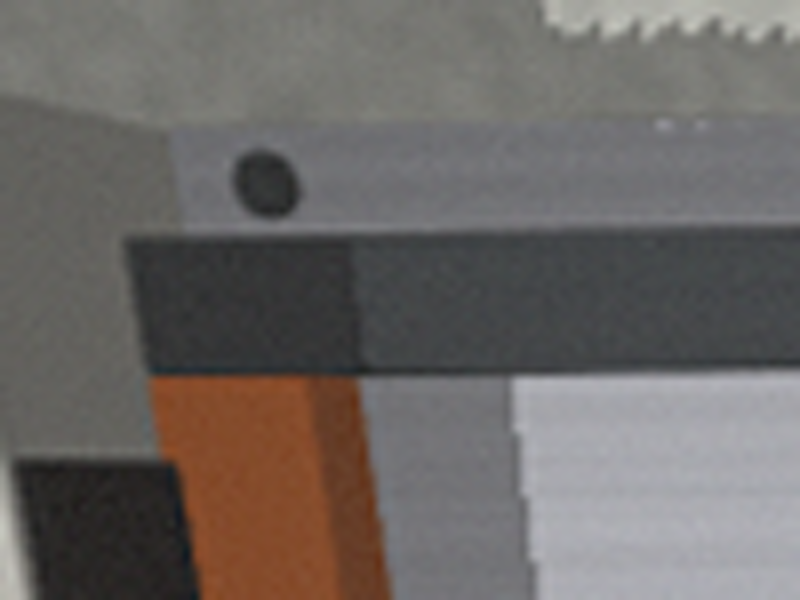

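View pics/wb.png

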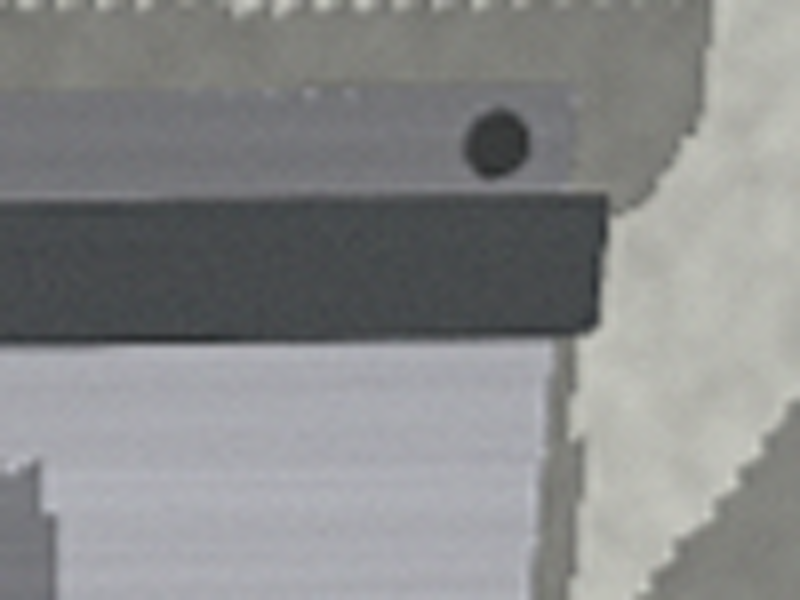

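View pics/wc.png

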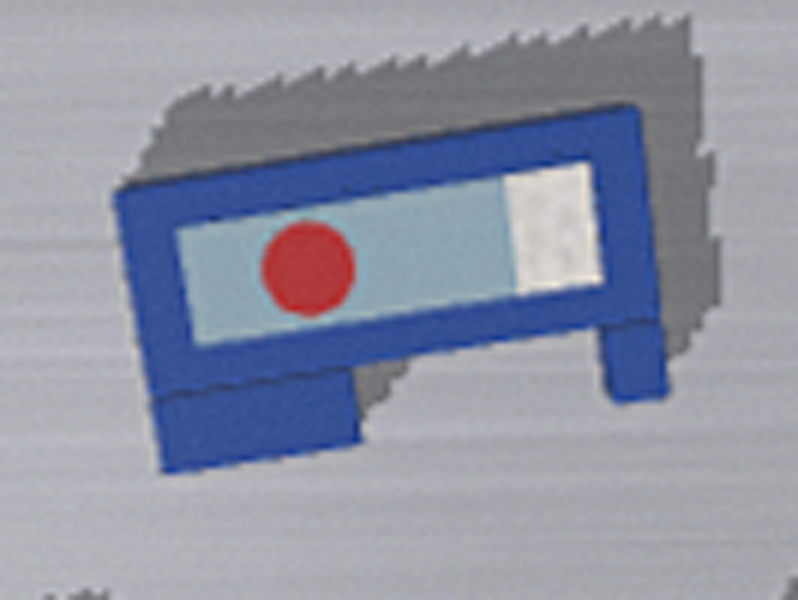

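```bash
cat >> h.py <<'E'
from scipy.optimize import least_squares
def se2(p,X):
    c,s=np.cos(p[2]),np.sin(p[2]);X=np.array(X,float)
    return np.c_[p[0]+c*X[:,0]-s*X[:,1],p[1]+s*X[:,0]+c*X[:,1],X[:,2]]
def fit(c,X,uv,p0):
    r=least_squares(lambda p:(pj(c,se2(p,X))-np.array(uv)).ravel(),p0,x_scale=[10,10,.1]);return r.x,r.fun.reshape(-1,2)
E
python3 - <<'E'
from h import *
import pickle
c=pickle.load(open("w1.pkl","rb"))
f=lambda L,ox,oy,s:[((u+.5)/s-.5+ox,(v+.5)/s-.5+oy) for u,v in L]
uv=f([(148,373),(170,130),(310,378)],100,40,8)+f([(595,330),(575,95)],380,40,8)
p,r=fit(c,[(50,180,24),(80,180,10),(50,160,24),(50,-150,24),(80,-150,10)],uv,[590,0,0]);print("deck",p,r.round(1))
uv=f([(118,195),(635,105),(163,472),(667,400)],270,95,6)
q,r=fit(c,[(25,45,24),(25,-45,24),(-25,45,24),(-25,-45,24)],uv,[590,-30,0]);print("carrier",q,r.round(1))
def todeck(X):
    d=np.array(X)[:,:2]-p[:2];cc,ss=np.cos(p[2]),np.sin(p[2]);return np.c_[cc*d[:,0]+ss*d[:,1],-ss*d[:,0]+cc*d[:,1]]
P=se2(q,[(25,45,10),(-11,-13,17),(-11,9,17),(-11,-35,17),(-25,-13,17),(0,0,10)])
print(P.round(1));print(todeck(P).round(1)); 
print("vial/dish",bp(c,(247,262),50),bp(c,(375,252),23))
E
```

```text
deck [5.93191998e+02 2.03030076e+00 1.32739783e-02] [[-0.3  0.7]
 [-0.6 -0.2]
 [-0.2 -0.3]
 [ 0.6  1. ]
 [ 0.7 -0.9]]
carrier [ 5.84979076e+02 -3.16072561e+01  1.53991066e-01] [[-1.3 -0.7]
 [ 0.9  0.1]
 [-0.3  1. ]
 [ 0.7 -0.1]]
[[602.8  16.7  10. ]
 [576.1 -46.1  17. ]
 [572.7 -24.4  17. ]
 [579.5 -67.9  17. ]
 [562.3 -48.3  17. ]
 [585.  -31.6  10. ]]
[[  9.8  14.5]
 [-17.7 -47.9]
 [-20.8 -26.2]
 [-14.6 -69.7]
 [-31.6 -49.9]
 [ -8.7 -33.5]]
vial/dish [464.37984195  61.45587384  50.        ] [463.21018581 -78.23687338  23.        ]
```

```bash
python3 -m creep '{"translation":[[0,0,0],[-0.019,0.030,0],[0,0,0.04],[0,0,0.04],[0,0,0.04],[0,0,0.035],[0,0,0.014],[0,0,0.005],[0,0,0.004],[0,0,0]],"twist":[-0.013,0,0,0,0,0,0,0,0,0],"jaw":[0,0,0,0,0,0,0,0,0,0]}'
python3 - <<'E'
from h import *
cv2.imwrite("pics/w2.png",camera("wrist")[80:320,140:460]);s=state();print(s["time"],s["ee_pos"],s["tool_rot"],s["contact_force"])
E
```

```text
time: 4.15
ee_pos: [536.3, -44.8, 16.2]
tool_rot: [3.141, 0.019, 0.004]
contact_force: [-0.0, -0.3, -0.2]
width: 0.001
4.2 [536.52163118 -44.84241321  16.55180176] [3.14091211 0.01883983 0.00423456] [-0.58970576  0.63826407  0.0722339 ]
```

View pics/w2.png

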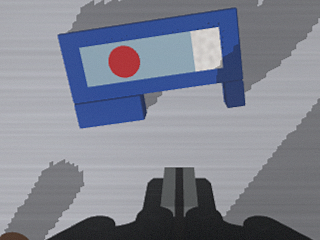

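```bash
python3 -m creep '{"translation":[[0.006,0,0.002],[0.006,0,0],[0.006,0,0],[0.004,0,0],[0.003,0,0],[0.003,0,0],[0.003,0,0],[0.003,0,0],[0,0,0]],"twist":[0,0,0,0,0,0,0,0,0],"jaw":[0,0,0,0,0,0,0,0,0]}'
python3 - <<'E'
from h import *
cv2.imwrite("pics/w3.png",camera("wrist")[80:320,140:460]);s=state();print(s["time"],s["ee_pos"],s["tool_rot"],s["contact_force"])
E
```

```text
time: 5.1
ee_pos: [569.4, -44.2, 13.0]
tool_rot: [3.141, 0.019, 0.0]
contact_force: [-0.3, -0.1, -0.2]
width: -0.006
5.15 [569.16227463 -44.18502125  12.87595759] [-3.14150958e+00 -1.85376854e-02  2.00662541e-05] [-0.36713845 -0.13551087 -0.71138746]
```

View pics/w3.png

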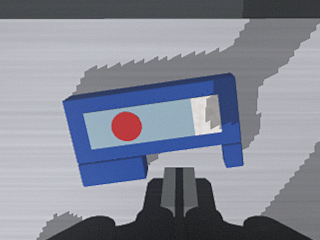

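```bash
python3 -m creep '{"translation":[[0.003,0,0],[0.003,0,0],[0.003,0,0],[0.003,0,0],[0.003,0,0],[0.003,0,0],[0,0,0]],"twist":[0,0,0,0,0,0,0],"jaw":[0,0,0,0,0,0,0]}'
python3 - <<'E'
from h import *
cv2.imwrite("pics/w4.png",camera("wrist")[80:320,140:460]);s=state();print(s["time"],s["ee_pos"],s["tool_rot"],s["contact_force"])
E
```

```text
time: 5.85
ee_pos: [587.5, -44.0, 12.9]
tool_rot: [3.141, 0.019, 0.001]
contact_force: [-0.3, -0.0, 0.3]
width: 0.001
5.9 [587.22841519 -43.95984866  12.89423196] [3.14153235e+00 1.86498299e-02 6.10857897e-05] [-0.48206597 -0.3059317  -0.91118288]
```

View pics/w4.png

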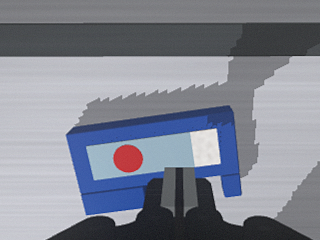

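```bash
python3 -m creep '{"translation":[[0.003,0,0],[0.003,0,0],[0.003,0,0],[0.003,0,0],[0.003,0,0],[0.003,0,0],[0,0,0]],"twist":[0,0,0,0,0,0,0],"jaw":[0,0,0,0,0,0,0]}'
python3 - <<'E'
from h import *
cv2.imwrite("pics/w5.png",camera("wrist")[80:320,140:460]);s=state();print(s["time"],s["ee_pos"],s["tool_rot"],s["contact_force"])
E
```

```text
time: 6.6
ee_pos: [605.5, -43.8, 13.0]
tool_rot: [3.141, 0.019, 0.001]
contact_force: [-0.2, 0.6, -0.8]
width: 0.002
6.65 [605.23882295 -43.77347743  12.90534631] [3.14148146e+00 1.86900636e-02 1.01978359e-04] [-0.16918348  0.83241583  0.06744768]
```

View pics/w5.png

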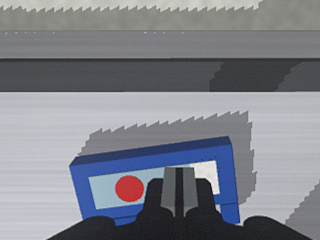

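Run:
```python
from h import *
c=calibration("wrist");s=state();print(s["time"],s["ee_pos"])
print("TCP px crop",pj(c,s["ee_pos"])-[140,80])
D=[593.19,2.03,.01327]
for q in ([585,-31.6,.154],):
    print(pj(c,se2(q,[(25,45,24),(25,-45,24),(-25,45,24),(-25,-45,24),(-11,9,24),(-11,-35,24)])).round()-[140,80])
print("rail",pj(c,se2(D,[(50,-60,24),(50,20,24),(50,-60,10)]))-[140,80])
cv2.imwrite("pics/s5.png",cv2.resize(camera("scene")[140:300,230:445],None,fx=3.7,fy=3.7,interpolation=cv2.INTER_CUBIC))
cv2.imwrite("pics/w5f.png",camera("wrist"))
```

```text
6.65 [605.23882295 -43.77347743  12.90534631]
TCP px crop [178.49484206 153.84990038]
[[ 68. 164.]
 [232. 142.]
 [ 88. 242.]
 [240. 223.]
 [144. 214.]
 [220. 204.]]
rail [[205.80950121  91.7856186 ]
 [ 49.57283894  91.94376183]
 [203.85775072  86.74098586]]
```

View pics/s5.png

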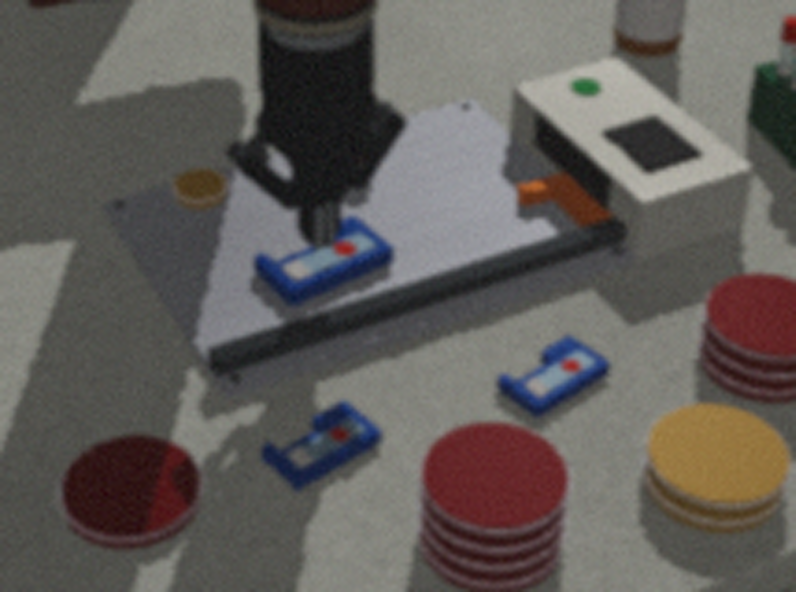

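View pics/w5f.png

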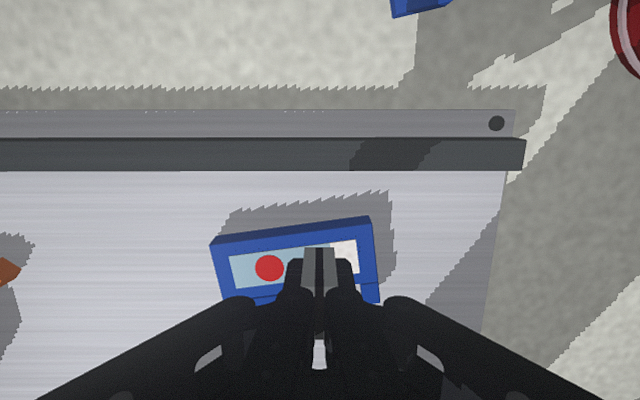

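```bash
python3 - <<'E'
from h import *
c=calibration("scene");s=state();e=s["ee_pos"]
g=lambda X:((pj(c,X)-[230,140])*3.7).round()
print("TCP",g(e),"z+19",g(e+[0,0,19]),"z+40",g(e+[0,0,40]),"x-8",g(e+[-8,0,0]),"x-20",g(e+[-20,0,0]))
print("carrier top at old",g(se2([585,-31.6,.154],[(25,45,24),(25,-45,24),(-25,45,24),(-25,-45,24),(-11,9,24),(-11,-35,24)])))
E
python3 - <<'E'
import cv2
i=cv2.imread("pics/w5f.png");cv2.imwrite("pics/w5z.png",cv2.resize(i[195:315,200:400],None,fx=4,fy=4,interpolation=cv2.INTER_CUBIC))
i=cv2.imread("pics/s5.png");cv2.imwrite("pics/s5z.png",cv2.resize(i[80:320,200:420],None,fx=2.5,fy=2.5,interpolation=cv2.INTER_CUBIC))
E
```

```text
TCP [317. 280.] z+19 [317. 260.] z+40 [316. 236.] x-8 [312. 274.] x-20 [305. 265.]
carrier top at old [[391. 244.]
 [287. 289.]
 [351. 210.]
 [249. 253.]
 [322. 237.]
 [272. 258.]]
```

View pics/w5z.png

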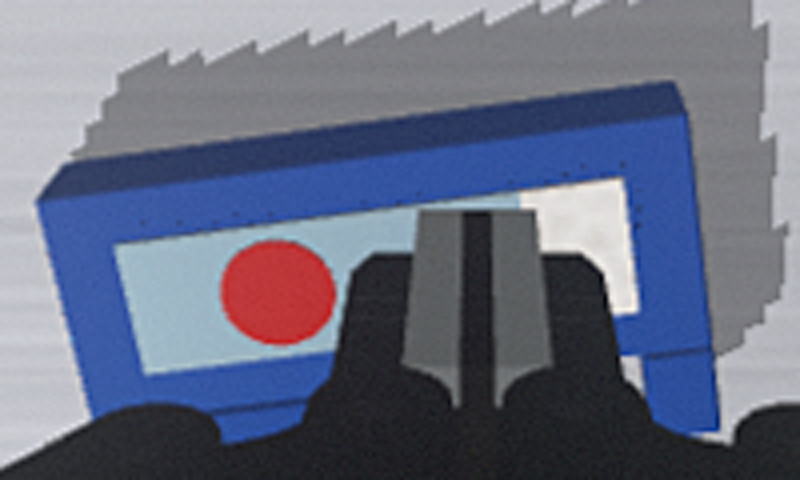

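View pics/s5z.png

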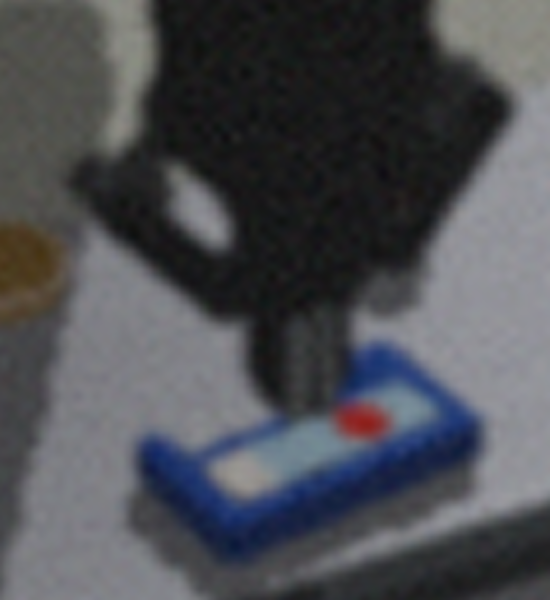

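```bash
python3 -m creep '{"translation":[[-0.033,0,0],[-0.033,0,0],[0,0,0.008],[0,0,0.008],[0,0,0.004],[0,0,0.004],[0,0,0]],"twist":[0,0,0,0,0,0,0],"jaw":[0,0,0,0,0,0,0]}'
python3 - <<'E'
from h import *
s=state();e=s["ee_pos"];print(s["time"],e,s["contact_force"],s["joint_positions"].round(3))
c=calibration("scene");cv2.imwrite("pics/s6.png",cv2.resize(camera("scene")[150:250,270:370],None,fx=6,fy=6,interpolation=cv2.INTER_CUBIC))
cv2.imwrite("pics/w6.png",camera("wrist"))
g=lambda X:((pj(c,X)-[270,150])*6).round()
print([ (k,g(e+[11,0,k])) for k in (0,20,40)])
E
```

```text
time: 7.45
ee_pos: [539.3, -44.5, -11.7]
tool_rot: [-3.141, -0.019, 0.001]
contact_force: [0.1, 0.5, 0.5]
width: 0.004
7.45 [539.31116473 -44.49612837 -11.7377755 ] [0.10995654 0.47955579 0.50068124] [-0.228  0.268  1.891  0.     0.983  1.331]
[(0, array([223., 370.])), (20, array([222., 336.])), (40, array([221., 301.]))]
```

View pics/s6.png

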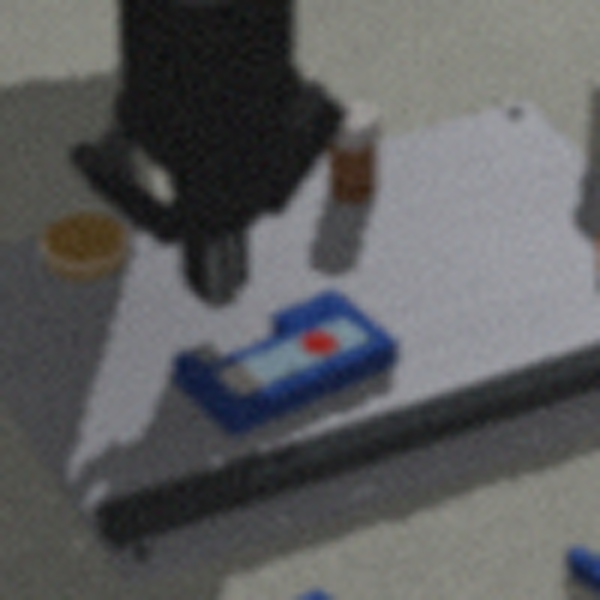

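View pics/w6.png

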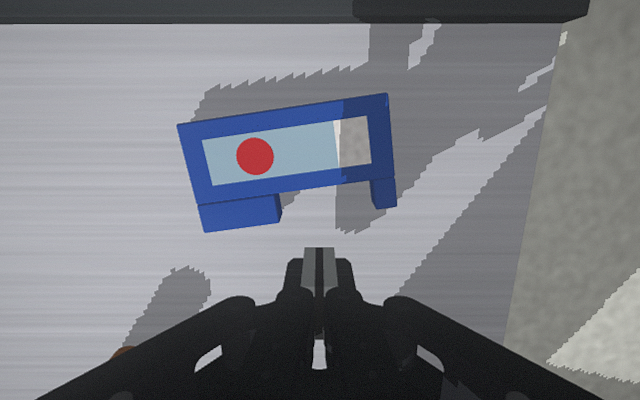

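```bash
python3 -m creep '{"translation":[[0,0,0.004],[0,0,0.004],[0,0,0.001],[0,0,0.001],[0,0,0]],"twist":[0,0,0,0,0],"jaw":[0,0,0,0,0]}'; for k in 1 ; do python3 -m creep '{"translation":[[0,0,0.001],[0,0,0.001],[0,0,0]],"twist":[0,0,0],"jaw":[0,0,0]}'; done; python3 -m creep '{"translation":[[0,0,0.001],[0,0,0.001],[0,0,0]],"twist":[0,0,0],"jaw":[0,0,0]}'
```

```text
time: 8.05
ee_pos: [538.9, -44.5, -21.3]
tool_rot: [-3.141, -0.018, 0.001]
contact_force: [0.1, 0.1, -0.7]
width: 0.0
time: 8.35
ee_pos: [539.0, -44.5, -23.2]
tool_rot: [-3.142, -0.019, 0.0]
contact_force: [-0.3, -0.4, 0.2]
width: 0.004
time: 8.65
ee_pos: [538.9, -44.5, -25.3]
tool_rot: [-3.141, -0.018, 0.0]
contact_force: [-0.5, -0.2, -0.3]
width: -0.001
```

Run:
```python
from h import *
s=state();e=s["ee_pos"]
c=calibration("scene");cv2.imwrite("pics/s7.png",cv2.resize(camera("scene")[170:230,280:350],None,fx=10,fy=10,interpolation=cv2.INTER_CUBIC))
g=lambda X:((pj(c,X)-[280,170])*10).round()
print([ (k,g(e+[11,0,k])) for k in (0,20,35,40)])
```

```text
[(0, array([273., 455.])), (20, array([271., 398.])), (35, array([269., 355.])), (40, array([269., 341.]))]
```

View pics/s7.png

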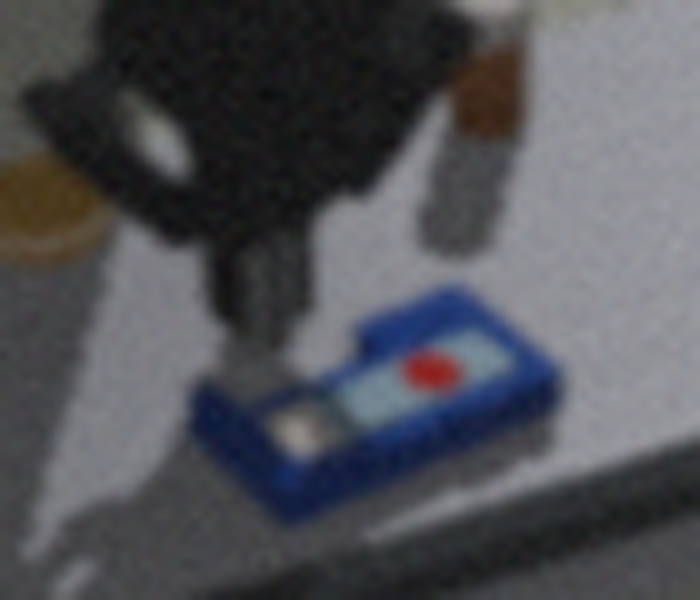

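```bash
python3 -m creep '{"translation":[[0,0,0.001],[0,0,0.001],[0,0,0]],"twist":[0,0,0],"jaw":[0,0,0]}';python3 -m creep '{"translation":[[0,0,0.001],[0,0,0]],"twist":[0,0],"jaw":[0,0]}'
```

```text
time: 9.0
ee_pos: [538.9, -44.5, -27.3]
tool_rot: [-3.141, -0.018, 0.001]
contact_force: [-0.4, -0.5, 0.8]
width: -0.004
time: 9.2
ee_pos: [538.9, -44.5, -28.2]
tool_rot: [-3.141, -0.018, 0.0]
contact_force: [-0.1, -1.1, -0.3]
width: 0.003
```

```bash
python3 -m creep '{"translation":[[0,0,0.001],[0,0,0]],"twist":[0,0],"jaw":[0,0]}';python3 -m creep '{"translation":[[0,0,0.001],[0,0,0]],"twist":[0,0],"jaw":[0,0]}'
```

```text
time: 9.4
ee_pos: [539.1, -44.5, -28.3]
tool_rot: [3.142, 0.019, -0.0]
contact_force: [-2.8, 1.0, 6.8]
width: 0.003
time: 9.6
ee_pos: [539.2, -44.5, -28.4]
tool_rot: [3.142, 0.019, -0.001]
contact_force: [-7.1, 1.3, 15.6]
width: -0.0
```

```bash
python3 -m creep '{"translation":[[0,0,-0.005],[0.006,0,0],[0.006,0,0],[0.006,0,0],[0.003,0,0],[0.003,0,0],[0.003,0,0],[0.003,0,0],[0.003,0,0],[0.003,0,0],[0,0,0]],"twist":[0,0,0,0,0,0,0,0,0,0,0],"jaw":[0,0,0,0,0,0,0,0,0,0,0]}'
python3 - <<'E'
from h import *
cv2.imwrite("pics/w8.png",camera("wrist")[60:360,120:520]);s=state();print(s["time"],s["ee_pos"],s["tool_rot"],s["contact_force"])
E
```

```text
time: 10.7
ee_pos: [575.6, -44.2, -25.0]
tool_rot: [3.141, 0.019, 0.001]
contact_force: [-0.4, 0.6, 0.0]
width: 0.0
10.75 [575.32995914 -44.13294259 -25.00275373] [3.14146865e+00 1.85879568e-02 4.92020189e-04] [ 0.40565106 -0.13618464 -0.56751415]
```

View pics/w8.png

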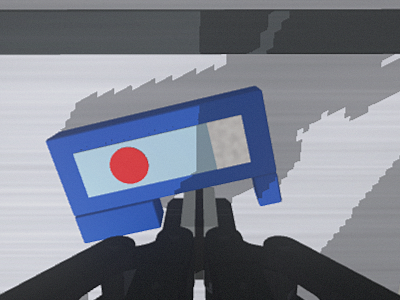

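```bash
python3 -m creep '{"translation":[[0,-0.003,0],[0.002,0,0],[0.002,0,0],[0.002,0,0],[0.002,0,0],[0.002,0,0],[0.002,0,0],[0,0,0]],"twist":[0,0,0,0,0,0,0,0],"jaw":[0,0,0,0,0,0,0,0]}'
python3 - <<'E'
from h import *
cv2.imwrite("pics/w9.png",camera("wrist")[60:360,120:520]);s=state();print(s["time"],s["ee_pos"],s["tool_rot"],s["contact_force"])
E
```

```text
time: 11.55
ee_pos: [587.4, -41.1, -25.0]
tool_rot: [3.141, 0.018, 0.001]
contact_force: [-0.5, 0.2, 0.5]
width: -0.0
11.6 [587.23223553 -40.97293028 -25.08629776] [3.14150824e+00 1.85986703e-02 3.50724647e-04] [0.07813917 0.73743644 1.08938621]
```

View pics/w9.png

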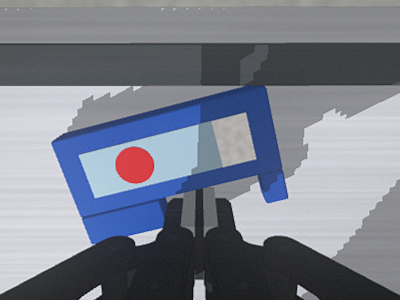

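```bash
python3 -m creep '{"translation":[[0.002,0,0],[0.002,0,0],[0.002,0,0],[0,0,0]],"twist":[0,0,0,0],"jaw":[0,0,0,0]}'
python3 - <<'E'
from h import *
cv2.imwrite("pics/w10.png",camera("wrist")[60:360,120:520]);s=state();print(s["time"],s["ee_pos"],s["tool_rot"],s["contact_force"])
E
```

```text
time: 12.0
ee_pos: [593.4, -40.9, -25.0]
tool_rot: [3.141, 0.019, 0.001]
contact_force: [-1.0, 0.2, -0.2]
width: 0.001
12.05 [593.32625586 -40.95249039 -25.02452502] [3.14146165e+00 1.84602690e-02 6.28147155e-04] [ 0.369566    0.07719305 -0.29804569]
```

View pics/w10.png

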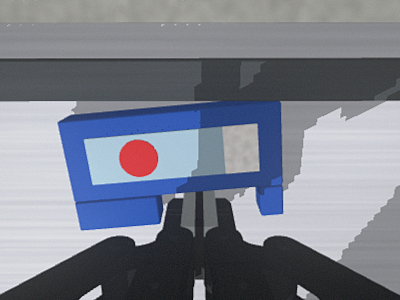

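```bash
python3 -m creep '{"translation":[[0.001,0,0],[0.001,0,0],[0.001,0,0],[0,0,0]],"twist":[0,0,0,0],"jaw":[0,0,0,0]}'; python3 -m creep '{"translation":[[0.001,0,0],[0,0,0]],"twist":[0,0],"jaw":[0,0]}'
```

```text
time: 12.45
ee_pos: [596.2, -40.9, -25.1]
tool_rot: [3.141, 0.019, 0.0]
contact_force: [-0.9, 0.3, -0.7]
width: 0.003
time: 12.65
ee_pos: [597.1, -40.8, -25.1]
tool_rot: [3.142, 0.019, 0.0]
contact_force: [-0.7, -0.8, -0.0]
width: 0.001
```

```bash
python3 -m creep '{"translation":[[0.001,0,0],[0,0,0]],"twist":[0,0],"jaw":[0,0]}'; python3 -m creep '{"translation":[[0.001,0,0],[0,0,0]],"twist":[0,0],"jaw":[0,0]}'
python3 - <<'E'
from h import *
cv2.imwrite("pics/w11.png",camera("wrist")[60:360,120:520]);s=state();print(s["time"],s["ee_pos"],s["tool_rot"],s["contact_force"])
E
```

```text
time: 12.85
ee_pos: [597.1, -40.8, -25.4]
tool_rot: [-3.141, -0.019, 0.003]
contact_force: [-4.3, 0.3, 2.3]
width: 0.002
time: 13.05
ee_pos: [597.0, -40.7, -25.7]
tool_rot: [-3.141, -0.019, 0.007]
contact_force: [-7.2, -0.4, 4.1]
width: -0.0
13.1 [597.01713032 -40.72305418 -25.68478368] [-3.14118437 -0.01869862  0.00640322] [-8.2577904  -0.91149612  3.82033058]
```

View pics/w11.png

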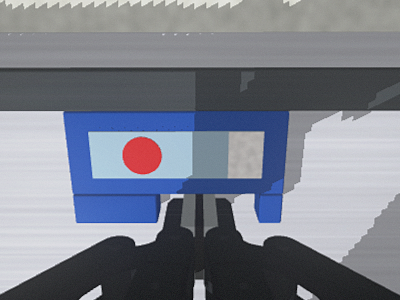

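```bash
python3 - <<'E'
from h import *
c=calibration("wrist")
for u in [(64,112),(288,111)]:
    X=bp(c,(u[0]+120,u[1]+60),24)[:2]-[593.19,2.03];a=.01327
    print(np.cos(a)*X[0]+np.sin(a)*X[1],-np.sin(a)*X[0]+np.cos(a)*X[1])
E
python3 -m creep '{"translation":[[0,-0.002,0],[0,-0.002,0],[0,-0.003,0],[0,-0.003,0],[0,-0.003,0],[0,-0.003,0],[0,-0.003,0],[0,0,0]],"twist":[0,0,0,0,0,0,0,0],"jaw":[0,0,0,0,0,0,0,0]}'
python3 - <<'E'
from h import *
cv2.imwrite("pics/w12.png",camera("wrist")[60:360,120:520]);s=state();print(s["time"],s["ee_pos"],s["tool_rot"],s["contact_force"])
E
```

```text
49.82736348308784 10.29670602519456
50.15299386280186 -78.28336686868164
time: 13.9
ee_pos: [596.8, -21.8, -25.8]
tool_rot: [3.141, 0.019, -0.006]
contact_force: [-6.6, -0.3, 2.0]
width: 0.004
13.95 [596.71275588 -21.81081163 -25.83670462] [-3.14152813 -0.01901253  0.00651057] [-6.89142007 -1.37084954  2.92460097]
```

View pics/w12.png

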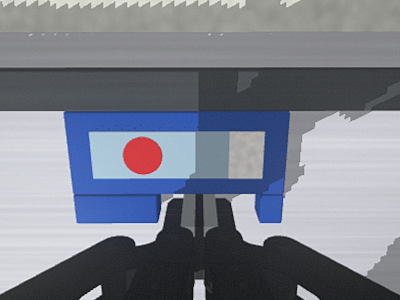

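```bash
python3 -m creep '{"translation":[[0,-0.003,0],[0,-0.005,0],[0,-0.005,0],[0,-0.005,0],[0,-0.005,0],[0,-0.005,0],[0,-0.005,0],[0,-0.005,0],[0,-0.005,0],[0,-0.003,0],[0,0,0]],"twist":[0,0,0,0,0,0,0,0,0,0,0],"jaw":[0,0,0,0,0,0,0,0,0,0,0]}'
python3 - <<'E'
from h import *
cv2.imwrite("pics/w13.png",camera("wrist")[60:360,120:520]);s=state();print(s["time"],s["ee_pos"],s["tool_rot"],s["contact_force"])
E
```

```text
time: 15.05
ee_pos: [596.1, 24.4, -25.9]
tool_rot: [3.141, 0.019, -0.007]
contact_force: [-6.8, 0.0, 2.4]
width: 0.002
15.1 [596.11418001  24.36904704 -25.89471837] [-3.14139653 -0.01899023  0.0066352 ] [-6.05388792 -0.9479255   2.65185868]
```

View pics/w13.png

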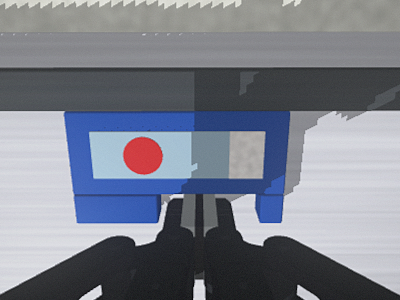

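```bash
python3 -m creep '{"translation":[[0,-0.003,0],[0,-0.005,0],[0,-0.005,0],[0,-0.005,0],[0,-0.005,0],[0,-0.005,0],[0,-0.005,0],[0,-0.005,0],[0,-0.005,0],[0,-0.005,0],[0,-0.003,0],[0,0,0]],"twist":[0,0,0,0,0,0,0,0,0,0,0,0],"jaw":[0,0,0,0,0,0,0,0,0,0,0,0]}'
python3 - <<'E'
from h import *
cv2.imwrite("pics/w14.png",camera("wrist")[60:360,60:460]);s=state();print(s["time"],s["ee_pos"],s["tool_rot"],s["contact_force"])
E
```

```text
time: 16.3
ee_pos: [595.4, 75.4, -26.0]
tool_rot: [3.141, 0.019, -0.007]
contact_force: [-6.2, -0.6, 2.9]
width: 0.001
16.35 [595.44260572  75.35099959 -25.94891913] [ 3.14150825  0.01903028 -0.0068112 ] [-6.0200794  -0.27884591  2.16547486]
```

View pics/w14.png

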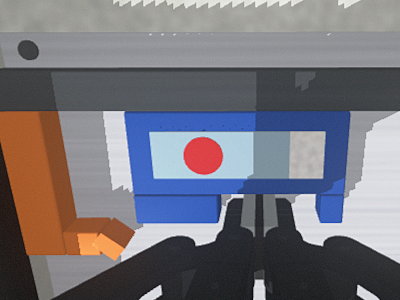

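Run:
```python
from h import *
c=calibration("wrist");D=[593.19,2.03,.01327]
print(pj(c,se2(D,[(-4,144,24),(-4,160,24),(50,160,24),(0,126,24),(-4,144,10),(0,144,24),(50,126,24)])).round()-[60,60])
i=cv2.imread("pics/w14.png");cv2.imwrite("pics/w14z.png",cv2.resize(i[90:270,0:200],None,fx=4,fy=3.3,interpolation=cv2.INTER_CUBIC)[:600])
```

```text
[[ 98. 232.]
 [ 62. 232.]
 [ 39. 112.]
 [138. 224.]
 [111. 216.]
 [ 97. 224.]
 [125. 112.]]
```

View pics/w14z.png

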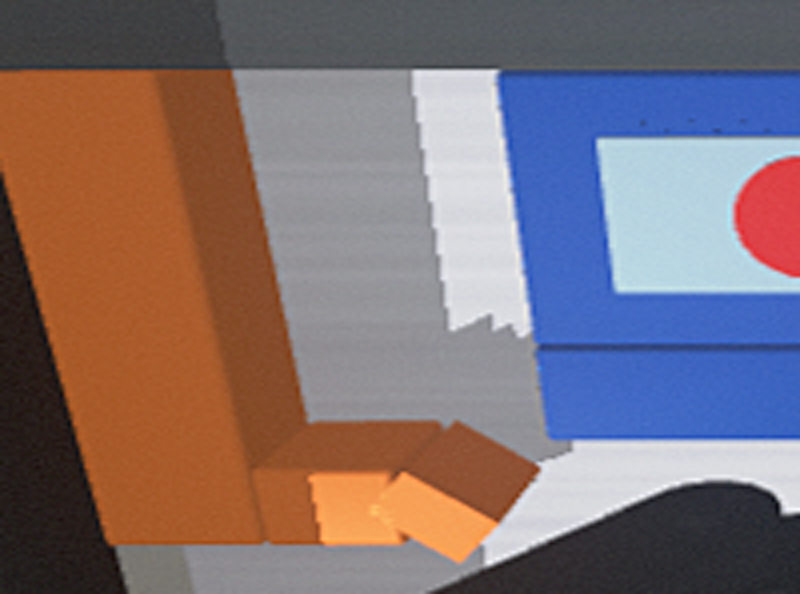

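```bash
python3 -m creep '{"translation":[[0,-0.003,0],[0,-0.004,0],[0,-0.004,0],[0,-0.004,0],[0,-0.004,0],[0,-0.004,0],[0,-0.004,0],[0,-0.002,0],[0,0,0]],"twist":[0,0,0,0,0,0,0,0,0],"jaw":[0,0,0,0,0,0,0,0,0]}'
python3 - <<'E'
from h import *
cv2.imwrite("pics/w15.png",camera("wrist")[60:360,60:460]);s=state();print(s["time"],s["ee_pos"],s["tool_rot"],s["contact_force"])
E
```

```text
time: 17.25
ee_pos: [595.1, 104.1, -26.0]
tool_rot: [3.141, 0.019, -0.007]
contact_force: [-7.7, -0.7, 3.0]
width: -0.003
17.3 [595.04776497 104.15721117 -25.95461739] [ 3.14124347  0.01891785 -0.00700803] [-7.11334265 -0.24924079  2.950878  ]
```

View pics/w15.png

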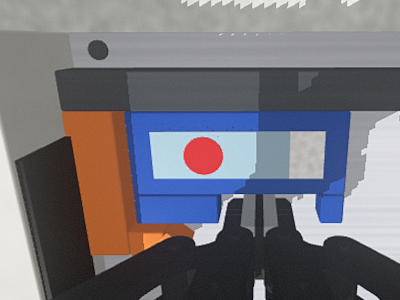

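```bash
python3 -m creep '{"translation":[[0,-0.002,0],[0,-0.002,0],[0,0,0]],"twist":[0,0,0],"jaw":[0,0,0]}';python3 -m creep '{"translation":[[0,-0.001,0],[0,-0.001,0],[0,0,0]],"twist":[0,0,0],"jaw":[0,0,0]}';python3 -m creep '{"translation":[[0,-0.001,0],[0,-0.001,0],[0,0,0]],"twist":[0,0,0],"jaw":[0,0,0]}'
python3 - <<'E'
from h import *
cv2.imwrite("pics/w16.png",cv2.resize(camera("wrist")[60:360,60:460],None,fx=2,fy=2)[:600]);s=state();print(s["time"],s["ee_pos"],s["tool_rot"],s["contact_force"])
E
```

```text
time: 17.6
ee_pos: [595.0, 107.9, -26.0]
tool_rot: [3.141, 0.019, -0.007]
contact_force: [-7.6, -2.4, 2.6]
width: 0.0
time: 17.9
ee_pos: [595.0, 109.8, -26.2]
tool_rot: [3.141, 0.019, -0.007]
contact_force: [-6.0, -2.1, 1.0]
width: 0.0
time: 18.2
ee_pos: [594.9, 111.7, -26.3]
tool_rot: [3.141, 0.019, -0.007]
contact_force: [-4.8, -2.2, 0.7]
width: 0.002
18.25 [594.93706186 111.72916932 -26.30238495] [ 3.1407844   0.01868309 -0.00705129] [-5.82907956 -1.47968148 -0.06464904]
```

View pics/w16.png

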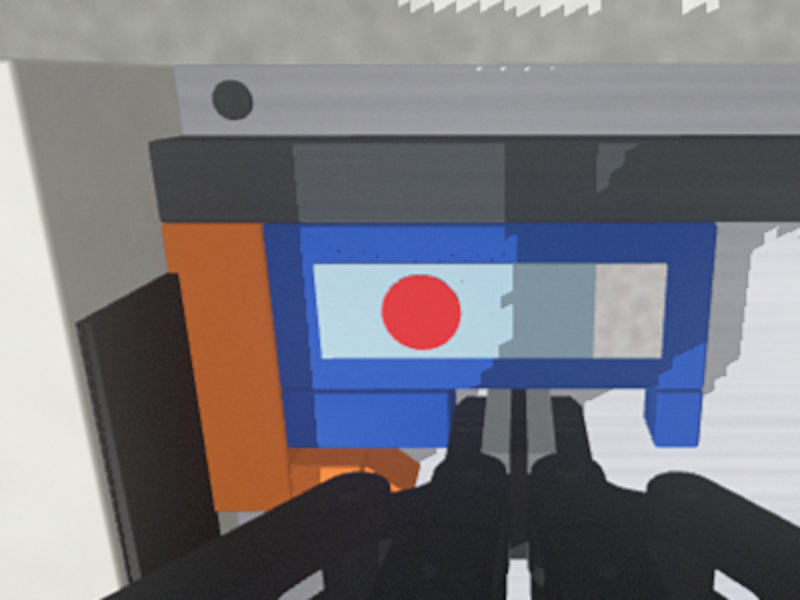

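```bash
python3 -m creep '{"translation":[[0,-0.001,0],[0,-0.001,0],[0,0,0]],"twist":[0,0,0],"jaw":[0,0,0]}';python3 -m creep '{"translation":[[0,-0.001,0],[0,0,0]],"twist":[0,0],"jaw":[0,0]}';python3 -m creep '{"translation":[[0,-0.001,0],[0,0,0]],"twist":[0,0],"jaw":[0,0]}'
```

```text
time: 18.55
ee_pos: [594.9, 113.0, -26.4]
tool_rot: [3.14, 0.019, -0.007]
contact_force: [-6.0, -5.0, 0.6]
width: 0.0
time: 18.75
ee_pos: [594.9, 113.1, -26.4]
tool_rot: [3.139, 0.019, -0.008]
contact_force: [-5.5, -8.0, 1.3]
width: 0.0
time: 18.95
ee_pos: [594.9, 113.2, -26.3]
tool_rot: [3.137, 0.019, -0.008]
contact_force: [-5.5, -11.5, 1.2]
width: -0.001
```

```bash
python3 -m creep '{"translation":[[-0.0005,0.001,0],[-0.0005,0.001,0],[-0.0005,0.0005,0],[-0.001,0.0005,0],[-0.002,0.001,0],[-0.004,0.001,0],[-0.008,0,0],[-0.01,0,0],[-0.01,0,0],[0,0,0]],"twist":[0,0,0,0,0,0,0,0,0,0],"jaw":[0,0,0,0,0,0,0,0,0,0]}'
python3 - <<'E'
from h import *
c=calibration("wrist");D=[593.19,2.03,.01327]
print(pj(c,se2(D,[(50,160,24),(50,70,24),(0,160,24),(0,70,24)])).round(1))
cv2.imwrite("pics/w17.png",cv2.resize(camera("wrist")[0:225,100:400],None,fx=2.66,fy=2.66,interpolation=cv2.INTER_CUBIC));s=state();print(s["time"],s["ee_pos"],s["contact_force"])
E
```

```text
time: 19.95
ee_pos: [558.6, 110.9, -25.5]
tool_rot: [3.142, 0.019, -0.003]
contact_force: [-0.6, -0.0, 0.5]
width: -0.0
[[179.4  72.9]
 [425.9  72.8]
 [194.1 203.9]
 [414.8 203.8]]
20.0 [559.68973336 110.89580214 -25.17581677] [ 0.1376224  -0.30750532 -0.48375362]
```

View pics/w17.png

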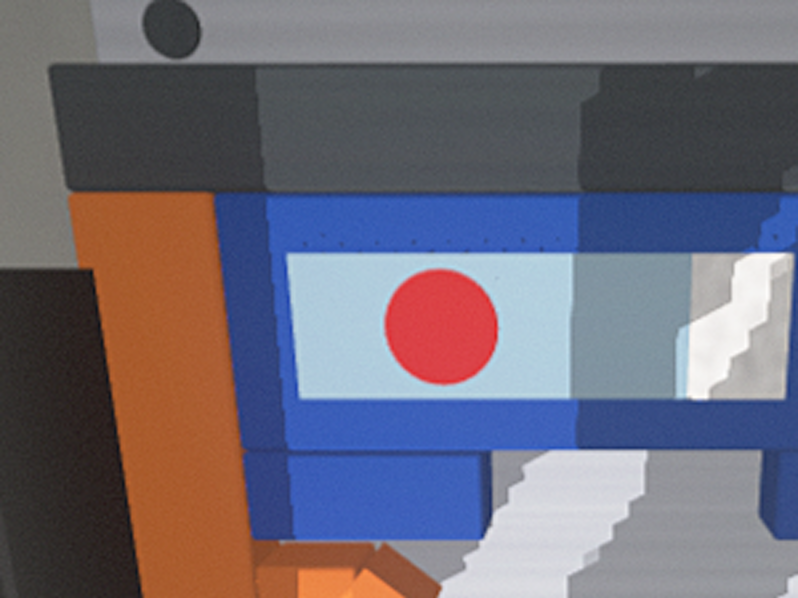

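```bash
python3 -m creep '{"translation":[[-0.004,0,-0.005],[0,0,-0.02],[0,0,-0.04],[0,0,-0.04],[0,0,-0.04],[0,0,-0.03],[0,0,0],[0,0,0]],"twist":[0,0,0,0,0,0,0,0],"jaw":[0,0,0,0,0,0,0,0]}'
python3 - <<'E'
from h import *
c=calibration("wrist");D=[593.19,2.03,.01327]
i=camera("wrist");cv2.imwrite("pics/w18.png",cv2.resize(i[0:270,60:420],None,fx=2.2,fy=2.2,interpolation=cv2.INTER_CUBIC))
s=state();print(s["time"],s["ee_pos"],s["contact_force"])
print((pj(c,se2(D,[(50,160,24),(50,70,24),(0,160,24),(0,70,24)]))-[60,0])*2.2)
E
```

```text
time: 20.8
ee_pos: [557.5, 110.7, 151.1]
tool_rot: [-3.141, -0.018, -0.004]
contact_force: [-0.5, 0.7, -0.8]
width: -0.001
20.85 [556.34034564 110.64416773 149.44828162] [ 0.08695164 -1.1376653  -1.02860601]
[[439.35845367 194.6452345 ]
 [668.02943621 194.40491718]
 [445.50984363 322.45093403]
 [663.58825604 322.21729418]]
```

View pics/w18.png

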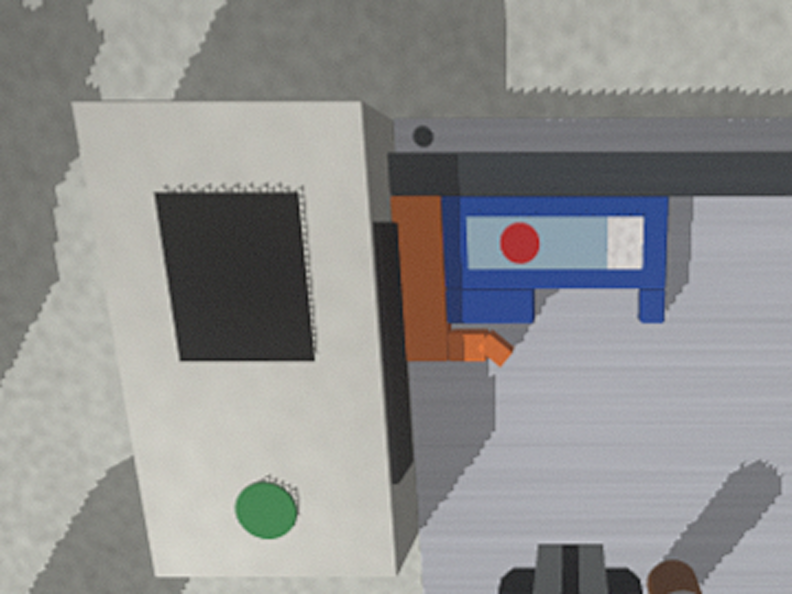

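The carrier sits home: its top corners lie within about 1 mm of the positions predicted for home. The vial stands untouched and the hand is clear.

Run:
```python
from plant import *
print(close_job())
```

```text
the job is handed in; nothing more can be done
None
```

I pushed the carrier square against the rail with the shut fingertips in its notch. I then dragged it along the rail into the orange pocket until the stop blocked it at about 11 N, backed the hand off and raised it. The job was handed in at about 21 s of the 53 s allowed; no verdict was reported.

- **Final position:** In the last wrist pictures the carrier lies flush with both rail and end stop, square. Its visible corners are within about 1 mm of the positions predicted for home.
- **Forces:** The press on the carrier was about 6–8 N during the drag. The wrist force read about zero (noise) after the hand was raised.
- **Bystanders:** The vial was in place in the last picture. I did not measure the other dishes, bottle or tubes again afterwards; the hand did not come near them.
- **What disagreed:** The reported TCP was about 38 mm lower than the real fingertips. My first approach therefore passed above the carrier without touching it. I noticed this in the pictures, backed off, and found the true height by touching the plate, which read up to about 16 N.

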